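Choke-test a donated toy figure and sort it

TASK

Test the toy figure that stands on the blue sheet: hold it upright over the white test tube and lower it into the mouth to feel whether it goes in. If it goes well down into the tube it is a choking hazard: take it out and put it in the red half of the sorting tray; if it stops on the rim it is safe: put it in the green half. Leave the other figure where it stands.

Things in the scene. Friction and masses are not known exactly. Their poses are not given: they have to be found in the camera images.
- figure_a: painted yellow wooden toy figure, upright, under 0.15 kg: round body 45 mm high, on it a cylindrical head 28 mm across, from 45 to 88 mm above the foot. One figure's body is 30 mm across, the other's 60 mm; the test shows which. Origin: centre of the foot's underside, z up. Grip the head, TCP 73 mm above the foot. It starts on the blue sheet (to be tested) or on bare table (leave alone).
- figure_b: painted orange wooden toy figure, upright, under 0.15 kg: round body 45 mm high, on it a cylindrical head 28 mm across, from 45 to 88 mm above the foot. One figure's body is 30 mm across, the other's 60 mm; the test shows which. Origin: centre of the foot's underside, z up. Grip the head, TCP 73 mm above the foot. It starts on the blue sheet (to be tested) or on bare table (leave alone).
- gauge: tester, fixed, on a blue sheet 130 x 290 mm. Origin: sheet centre, table height; long side along y, z up. At y +75 mm an upright white tube, open on top: rim 70 mm above the table, outside 60 mm across, bore 48 mm, floor at 8 mm. A slim figure goes 40 mm in before fingertips meet the rim. At y -75 mm a white disc: there, within 30 mm, stands the figure to test, foot at table height.
- tray: fixed sorting tray, an open box 140 x 240 mm, 45 mm high, walls and floor 5 mm. Origin: centre of its underside, long side along y, z up. A middle wall parts it into two halves, each 112 x 130 mm inside: red on the +y side (centre y +60 mm), green on the -y side (centre y -60 mm).
Mind the look-alikes: they are no part of the job. Several things have the shape of the figure_b; the one meant has the colours described above.

How it is judged:
On the way:
1. a figure is tried in the test tube: the slim one let down at least 20 mm below the rim, or the fat one set against the rim within 16 mm of the tube's axis (each way) (((x of figure_a in the frame of gauge between -0.016 and 0.016 m and y of figure_a in the frame of gauge between 0.059 and 0.091 m and z of figure_a in the frame of gauge between 0 and 0.05 m) or (x of figure_b in the frame of gauge between -0.016 and 0.016 m and y of figure_b in the frame of gauge between 0.059 and 0.091 m and z of figure_b in the frame of gauge between 0.06 and 0.08 m and contact force between figure_b and gauge above 0.3 N))), for 0.1 s.
At the end, for the whole second after the job is handed in: The figure from the blue sheet is at rest inside the proper half of the tray (red if it went into the tube, green if it stopped on the rim), its foot less than 40 mm above the tray's underside; the other figure is within 30 mm of its start (((x of figure_a in the frame of tray between -0.065 and 0.065 m and y of figure_a in the frame of tray between 0.005 and 0.115 m and z of figure_a in the frame of tray below 0.04 m and linear speed of figure_a below 0.05 m/s and angular speed of figure_a below 1.5 rad/s and distance of figure_b from where it was at the start of the episode below 0.03 m and not (x of figure_b in the frame of gauge between -0.08 and 0.08 m and y of figure_b in the frame of gauge between -0.15 and -0.02 m)) or (x of figure_b in the frame of tray between -0.065 and 0.065 m and y of figure_b in the frame of tray between -0.115 and -0.005 m and z of figure_b in the frame of tray below 0.04 m and linear speed of figure_b below 0.05 m/s and angular speed of figure_b below 1.5 rad/s and distance of figure_a from where it was at the start of the episode below 0.03 m and not (x of figure_a in the frame of gauge between -0.08 and 0.08 m and y of figure_a in the frame of gauge between -0.15 and -0.02 m)))); the robot touches nothing.
It fails at once if both figures have been moved more than 30 mm: the one on the bare table was to be left alone (distance of each of figure_a, figure_b from where it was at the start of the episode above 0.03 m).
It also fails if it takes over 51 s, if anything falls off the work surface, if the arm or the gripper's body presses on something with over 40 N, if the wrist force passes 120 N, or if a joint passes its speed limit or range.

ROBOT

A 6-joint arm with a two-finger parallel gripper is mounted at the origin on the work surface. World frame = base frame: x ahead of the robot, y to its left, z up, the work surface at z = 0. Lengths are in m, angles in rad, forces in N, time in s.
With the tool pointing down it reaches from about 0.375 to 0.975 m from the base axis. Payload 3.8 kg.
Tool frame: the origin (TCP) lies between the finger pads, 19 mm behind the fingertips; this is the grasp point; z points along the fingers, y is the line along which they close (so a half turn about z gives the same grasp; the last joint's range is limited). The gripper opens to 85 mm and grips with 20 to 120 N. Pads are 22 mm wide; open, the fingers measure 114 mm over their backs; the gripper's body (76 mm by 85 mm) begins 54 mm behind the grasp point. The pads swing forward as they close: fully open they stand 13 mm farther back than shut.
Start: joints at [-1.138, 0.264, 1.604, -0, 1.274, -0.037], TCP at [0.306, -0.602, 0.25] pointing down, gripper open.
Joint ranges: [-2.63, 2.63], [-0.94, 2.18], [0.31, 2.57], [-1.31, 4.45], [0, 2.66], [-2.55, 2.55]. Speed limits (rad/s): [2.57, 2.57, 3.14, 3.14, 3.14, 3.14].

INTERFACE

Orientations are given as a rotation vector (axis times angle).
In Python, from workcell import bot, optics gives the robot as it stands.
- The arm moves only by the shell command python3 -m jog 'ROWS' [OPENING] [FORCE]. ROWS is JSON, a list of rows, each an object of numbers: "dx", "dy", "dz": the shift along the tool's x, y, z in mm; "ax", "ay", "az": the turn, a rotation vector about the tool's x, y, z in degrees. A call has 1 to 20 rows; each row shifts and turns the commanded pose from where the row before left it, along the tool's axes as they then stand; what a row does not reach is not made up. A row lasts 1/12 s, in which the tool goes at most 41.7 mm and 7.16 degrees, less where a joint would pass 70% of its speed; a pose out of reach is approached as far as the arm can. A call with a gripper value outside its range is refused whole. OPENING is the opening, from 0 (shut) to 1 (fully open), set as the call begins (- or left out, the last holds). The fingers move at their own pace and stop on an object; FORCE is the grip in N (left out, the last holds). Time passes only in rows, so rows that do not move let the fingers close. It gives the time, the measured TCP pose, the force, the opening and the grip force at its end, in the units of the state.
- bot.read_state(): the state, without advancing time (a new reading comes with each control period).
- optics.read_camera(name): name is "side" or "top"; returns a dict with "img" (384x512x3 uint8, red, green, blue), "vertical_fov" (degrees; the focal length in pixels is half the picture's height over the tangent of half this angle, whatever the lens; pixels are square), "cx", "cy" (the principal point, pixels), "k1" (the pictures are not rectified: a ray, as slopes to the right and down, at radius r is drawn at 1 + k1 r^2 times it, then the intrinsics apply), "R" (3x3) and "t" (3): a world point X has camera coordinates R X + t. Camera axes: x right, y down, z forward; pixel columns grow to the right and rows downward; lengths in m; the calibration is good to about 2 mm. A picture is of the moment at which its call begins. There is no depth.
- bot.finish_job(): hands the job in; it is judged then, once.
The state is a dict: "time": time; "q": joint angles; "joint_vel": joint speeds; "joint_torque": joint torques, N m; "tool_pos": TCP position; "tcp_rot": TCP orientation; "wrist_force": force on the tool from outside, world axes, zero at the start; "torque": the same for the moment, N m; "width": opening from 0.0 (shut) to 1.0 (fully open); "grip_force": force on a finger pad.
Only numpy, scipy, OpenCV 4.12 (cv2) and the standard library are available. Lean on these libraries where they do the work, as an engineer would, in place of code of your own. Each camera call takes 0.05 s, during which the arm holds its last target. There are 200 camera calls.

## Working session

There is one attempt and no reset: what is moved stays moved. The work goes in short steps, Python scripts to look and compute and a shell command to move; the robot and the scene stay as the last step left them, time stands still between calls to the robot, and variables do not carry over. Pictures are saved under pics/ and viewed, at most 10 in all, crops included, and the job is handed in when it is done.

```bash
mkdir -p pics; python3 - <<'E'
from workcell import bot, optics
import cv2,pickle
s=bot.read_state(); print(s['time'],s['tool_pos'],s['tcp_rot'],s['width'])
for n in('top','side'):
    c=optics.read_camera(n); pickle.dump(c,open(n+'0.pkl','wb')); cv2.imwrite(f'pics/{n}0.png',c['img'][:,:,::-1]); print(n,c['R'],c['t'],c['k1'],c['vertical_fov'])
E
```

```text
0.0 [ 0.30526287 -0.60124216  0.24861152] [-3.05314101e+00 -7.30634817e-01  7.11771470e-04] 1.0015671387261407
top [[ 0.01958403 -0.99978497  0.00681777]
 [-0.99776497 -0.01997928 -0.06376443]
 [ 0.06388693 -0.00555377 -0.99794169]] [-0.04263423  0.53986225  0.90960038] 0.033087015525796466 48.64735352060963
side [[-9.95050773e-01 -9.93668806e-02  4.26095855e-04]
 [-7.04366177e-02  7.02308181e-01 -7.08379772e-01]
 [ 7.00902376e-02 -7.04903853e-01 -7.05831366e-01]] [0.54848631 0.11504977 0.78616411] -0.02979672758221818 56.53523636615927
```

View pics/top0.png

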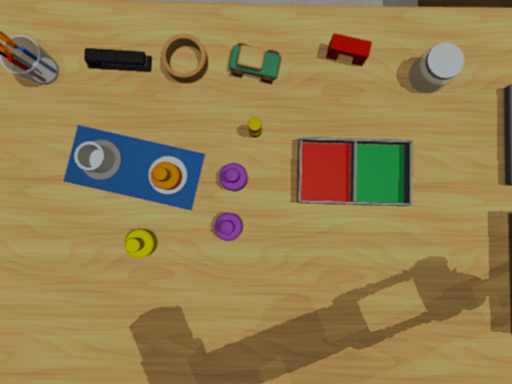

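View pics/side0.png

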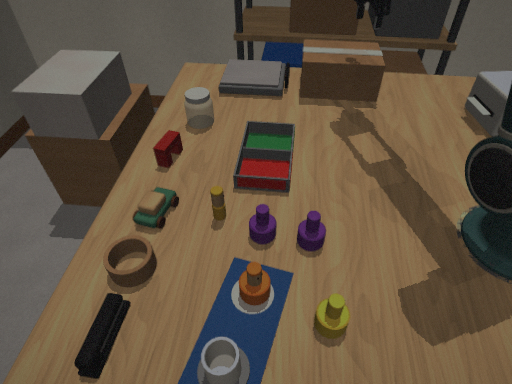

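The top view shows an orange figure with a wide body on the white disc near (166,175), and the tube rim near (90,156). The tray's red half is at (326,172) and its green half at (381,173). In the side view the orange head is at about (254,273). Next I'll measure these.

```bash
cat > h.py <<'E'
import numpy as np,cv2,pickle
def load(n): return pickle.load(open(n+'.pkl','rb'))
def ray(c,p):
    H=c['img'].shape[0]; f=H/2/np.tan(np.radians(c['vertical_fov'])/2)
    d=(np.array(p,float)-[c['cx'],c['cy']])/f; u=d.copy()
    for _ in range(20): u=d/(1+c['k1']*(u@u))
    R=np.array(c['R']); return -R.T@np.array(c['t']), R.T@np.array([*u,1])
def plane(c,p,z):
    o,d=ray(c,p); return o+d*(z-o[2])/d[2]
def mask(c,lo,hi):
    return cv2.inRange(cv2.cvtColor(c['img'],cv2.COLOR_RGB2HSV),lo,hi)
def big(m):
    return max(cv2.findContours(m,cv2.RETR_EXTERNAL,cv2.CHAIN_APPROX_NONE)[0],key=cv2.contourArea)
E
python3 - <<'E'
from h import *
t,s=load('top0'),load('side0')
# sheet
m=mask(t,(100,120,60),(125,255,255)); m[:100]=0;m[230:]=0;m[:,220:]=0
hull=cv2.convexHull(big(m)); P=np.array([plane(t,p[0],0)[:2] for p in hull],np.float32)
r=cv2.minAreaRect(P); print('sheet',r)
# tray red/green floor
for n,lo,hi in(('red',(0,150,60),(6,255,255)),('green',(50,120,50),(80,255,255))):
    m=mask(t,lo,hi); m[:130]=0;m[215:]=0;m[:,:285]=0;m[:,425:]=0
    P=np.array([plane(t,p[0],0.005)[:2] for p in cv2.convexHull(big(m))],np.float32); print(n,cv2.minAreaRect(P))
def fig(c,x0,y0,x1,y1,k,name):
    cv2.imwrite(name,cv2.resize(c['img'][y0:y1,x0:x1,::-1],None,fx=k,fy=k,interpolation=cv2.INTER_CUBIC))
a=cv2.resize(t['img'][130:205,65:215,::-1],None,fx=5,fy=5,interpolation=2)[:300]
a=cv2.resize(t['img'][135:205,65:215,::-1],(750,350),interpolation=2)
cv2.imwrite('pics/crop_t.png',a)
fig(s,190,255,300,384,4,'pics/crop_s.png')
E
```

```text
sheet ((0.5746997594833374, 0.2543608248233795), (0.2859121263027191, 0.1261889636516571), 78.18297576904297)
red ((0.574095606803894, -0.1700620949268341), (0.10742588341236115, 0.12874728441238403), 89.59215545654297)
green ((0.572159469127655, -0.29035496711730957), (0.10528994351625443, 0.1270499974489212), 89.4310531616211)
```

View pics/crop_t.png

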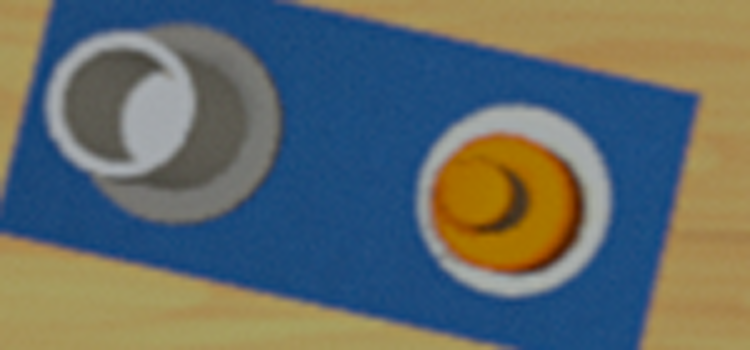

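View pics/crop_s.png

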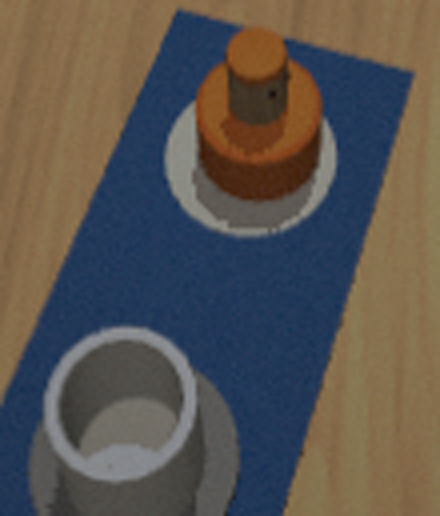

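In the top crop the tube rim's centre is at about (121,104) and the head top's at (473,193), crop px. In the side crop the rim's centre is at about (120,403) and the head top's at (257,54). I'll cross-check the two views.

```bash
python3 - <<'E'
from h import *
from scipy.spatial.transform import Rotation as Ro
t,s=load('top0'),load('side0')
T=lambda x,y:((x+.5)/5-.5+65,(y+.5)/5-.5+135)
S=lambda x,y:((x+.5)/4-.5+190,(y+.5)/4-.5+255)
def tri(a,b):
    (o1,d1),(o2,d2)=ray(t,a),ray(s,b)
    k=np.linalg.lstsq(np.c_[d1,-d2],o2-o1,rcond=None)[0]
    p,q=o1+k[0]*d1,o2+k[1]*d2; return (p+q)/2,np.linalg.norm(p-q)
for n,a,b,z in(('rim',T(121,104),S(120,403),.07),('head',T(473,193),S(257,54),.088)):
    print(n,plane(t,a,z),plane(s,b,z),tri(a,b))
# bodies: width check of body top at z=.045
print('body w',plane(t,T(433,200),.045)-plane(t,T(580,200),.045))
# gauge prediction
c=np.array([.5747,.2544]); y=np.array([np.cos(np.radians(78.18)),np.sin(np.radians(78.18))])
print('tube pred',c+.075*y,'disc pred',c-.075*y)
from workcell import bot
q=bot.read_state(); print(Ro.from_rotvec(q['tcp_rot']).as_matrix().round(3),q['tool_pos'])
E
```

```text
rim [0.58982776 0.32675375 0.07      ] [0.58811486 0.32683219 0.07      ] (array([0.58900263, 0.32675299, 0.06979209]), np.float64(0.0016908152454405522))
head [0.55465938 0.1778975  0.088     ] [0.55258487 0.17654928 0.088     ] (array([0.55348105, 0.17749174, 0.08954023]), np.float64(0.002085031488577995))
body w [-0.00126929  0.0618071   0.        ]
tube pred [0.59006283 0.3278097 ] disc pred [0.55933717 0.1809903 ]
[[ 0.892  0.453 -0.001]
 [ 0.453 -0.892  0.002]
 [ 0.    -0.002 -1.   ]] [ 0.30530377 -0.60130296  0.24877254]
```

```bash
python3 -m jog '[{"az":6.74},{"az":6.74},{"az":6.74},{"az":6.74}]' 1 30
python3 -m jog '[{"dx":12.4,"dy":-38.9},{"dx":12.4,"dy":-38.9},{"dx":12.4,"dy":-38.9},{"dx":12.4,"dy":-38.9},{"dx":12.4,"dy":-38.9},{"dx":12.4,"dy":-38.9},{"dx":12.4,"dy":-38.9},{"dx":12.4,"dy":-38.9},{"dx":12.4,"dy":-38.9},{"dx":12.4,"dy":-38.9},{"dx":12.4,"dy":-38.9},{"dx":12.4,"dy":-38.9},{"dx":12.4,"dy":-38.9},{"dx":12.4,"dy":-38.9},{"dx":12.4,"dy":-38.9},{"dx":12.4,"dy":-38.9},{"dx":12.4,"dy":-38.9},{"dx":12.4,"dy":-38.9},{"dx":12.4,"dy":-38.9},{}]'
python3 - <<'E'
from workcell import bot
from scipy.spatial.transform import Rotation as Ro
q=bot.read_state(); print(Ro.from_rotvec(q['tcp_rot']).as_matrix().round(3),q['tool_pos'],q['wrist_force'])
E
```

```text
[[ 0.892  0.453 -0.001]
 [ 0.453 -0.892  0.002]
 [ 0.    -0.002 -1.   ]] [ 0.30530377 -0.60130296  0.24877254] [-0.08897319  0.23443678 -0.78648602]invalid input
invalid input
```

```bash
python3 -m jog '[{"dx":0,"dy":0,"dz":0,"ax":0,"ay":0,"az":6.74},{"dx":0,"dy":0,"dz":0,"ax":0,"ay":0,"az":6.74}]' 1 30; python3 -m jog --help | head -20
```

```text
time: 0.27
tool_pos: [0.3054, -0.6015, 0.2491]
tcp_rot: [-3.12, -0.359, 0.001]
wrist_force: [0.1, 0.1, 0.2]
width: 0.998
grip_force: 0.0invalid input: not JSON, or not a number
```

```bash
python3 -m jog '[{"dx":0,"dy":0,"dz":0,"ax":0,"ay":0,"az":6.7},{"dx":0,"dy":0,"dz":0,"ax":0,"ay":0,"az":6.7},{"dx":12.4,"dy":-38.9,"dz":0,"ax":0,"ay":0,"az":0},{"dx":12.4,"dy":-38.9,"dz":0,"ax":0,"ay":0,"az":0},{"dx":12.4,"dy":-38.9,"dz":0,"ax":0,"ay":0,"az":0},{"dx":12.4,"dy":-38.9,"dz":0,"ax":0,"ay":0,"az":0},{"dx":12.4,"dy":-38.9,"dz":0,"ax":0,"ay":0,"az":0},{"dx":12.4,"dy":-38.9,"dz":0,"ax":0,"ay":0,"az":0},{"dx":12.4,"dy":-38.9,"dz":0,"ax":0,"ay":0,"az":0},{"dx":12.4,"dy":-38.9,"dz":0,"ax":0,"ay":0,"az":0},{"dx":12.4,"dy":-38.9,"dz":0,"ax":0,"ay":0,"az":0},{"dx":12.4,"dy":-38.9,"dz":0,"ax":0,"ay":0,"az":0},{"dx":12.4,"dy":-38.9,"dz":0,"ax":0,"ay":0,"az":0},{"dx":12.4,"dy":-38.9,"dz":0,"ax":0,"ay":0,"az":0},{"dx":12.4,"dy":-38.9,"dz":0,"ax":0,"ay":0,"az":0},{"dx":12.4,"dy":-38.9,"dz":0,"ax":0,"ay":0,"az":0},{"dx":12.4,"dy":-38.9,"dz":0,"ax":0,"ay":0,"az":0},{"dx":12.4,"dy":-38.9,"dz":0,"ax":0,"ay":0,"az":0},{"dx":12.4,"dy":-38.9,"dz":0,"ax":0,"ay":0,"az":0},{"dx":0,"dy":0,"dz":0,"ax":0,"ay":0,"az":0}]'
```

```text
time: 1.93
tool_pos: [0.5171, 0.0659, 0.2498]
tcp_rot: [-3.138, -0.01, -0.001]
wrist_force: [0.2, -1.2, -0.1]
width: 1.002
grip_force: 0.0
```

```bash
python3 -m jog '[{"dx":12.2,"dy":-37.1,"dz":0,"ax":0,"ay":0,"az":0.4},{"dx":12.2,"dy":-37.1,"dz":0,"ax":0,"ay":0,"az":0},{"dx":12.2,"dy":-37.1,"dz":0,"ax":0,"ay":0,"az":0},{"dx":0,"dy":0,"dz":30,"ax":0,"ay":0,"az":0},{"dx":0,"dy":0,"dz":30,"ax":0,"ay":0,"az":0},{"dx":0,"dy":0,"dz":10,"ax":0,"ay":0,"az":0},{"dx":0,"dy":0,"dz":0,"ax":0,"ay":0,"az":0},{"dx":0,"dy":0,"dz":0,"ax":0,"ay":0,"az":0}]'
python3 - <<'E'
from workcell import optics
import cv2
for n,(x0,y0,x1,y1) in(('side',(190,150,350,270+114)),):
    c=optics.read_camera(n); i=c['img'][y0:y1,x0:x1,::-1]; cv2.imwrite('pics/pre.png',cv2.resize(i,None,fx=2.5,fy=2.5))
E
```

```text
time: 2.6
tool_pos: [0.5524, 0.17, 0.1795]
tcp_rot: [3.141, -0.011, -0.003]
wrist_force: [-0.3, 0.2, 0.3]
width: 0.999
grip_force: 0.0
```

View pics/pre.png

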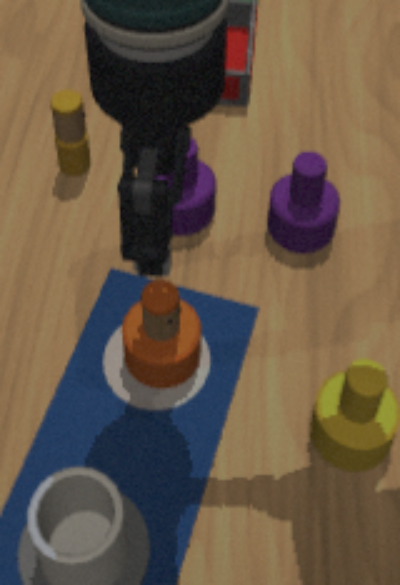

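The gripper is above the figure at about (150,270) crop px, with the head at (160,290). The fingers straddle it and nothing is in the way. I'll correct the offset, descend and grip.

```bash
python3 -m jog '[{"dx":1.1,"dy":-7.3,"dz":0,"ax":0,"ay":0,"az":0},{"dx":0,"dy":0,"dz":22,"ax":0,"ay":0,"az":0},{"dx":0,"dy":0,"dz":22,"ax":0,"ay":0,"az":0},{"dx":0,"dy":0,"dz":22,"ax":0,"ay":0,"az":0},{"dx":0,"dy":0,"dz":22,"ax":0,"ay":0,"az":0},{"dx":0,"dy":0,"dz":15,"ax":0,"ay":0,"az":0},{"dx":0,"dy":0,"dz":3,"ax":0,"ay":0,"az":0},{"dx":0,"dy":0,"dz":0,"ax":0,"ay":0,"az":0},{"dx":0,"dy":0,"dz":0,"ax":0,"ay":0,"az":0}]'
```

```text
time: 3.4
tool_pos: [0.5556, 0.1784, 0.0758]
tcp_rot: [-3.141, 0.01, -0.004]
wrist_force: [0.0, 0.6, 0.4]
width: 1.001
grip_force: 0.0
```

```bash
python3 -m jog '[{"dx":-1.5,"dy":0.8,"dz":2,"ax":0,"ay":0,"az":0},{"dx":0,"dy":0,"dz":0,"ax":0,"ay":0,"az":0}]'
python3 -m jog '[{"dx":0,"dy":0,"dz":0,"ax":0,"ay":0,"az":0},{"dx":0,"dy":0,"dz":0,"ax":0,"ay":0,"az":0},{"dx":0,"dy":0,"dz":0,"ax":0,"ay":0,"az":0},{"dx":0,"dy":0,"dz":0,"ax":0,"ay":0,"az":0},{"dx":0,"dy":0,"dz":0,"ax":0,"ay":0,"az":0},{"dx":0,"dy":0,"dz":0,"ax":0,"ay":0,"az":0},{"dx":0,"dy":0,"dz":0,"ax":0,"ay":0,"az":0},{"dx":0,"dy":0,"dz":0,"ax":0,"ay":0,"az":0},{"dx":0,"dy":0,"dz":0,"ax":0,"ay":0,"az":0},{"dx":0,"dy":0,"dz":0,"ax":0,"ay":0,"az":0},{"dx":0,"dy":0,"dz":0,"ax":0,"ay":0,"az":0},{"dx":0,"dy":0,"dz":0,"ax":0,"ay":0,"az":0}]' 0 30
```

```text
time: 3.57
tool_pos: [0.5536, 0.1775, 0.0735]
tcp_rot: [-3.141, 0.01, -0.004]
wrist_force: [-0.1, 0.0, -0.0]
width: 1.001
grip_force: 0.0
time: 4.57
tool_pos: [0.5528, 0.1773, 0.0722]
tcp_rot: [-3.141, 0.01, -0.001]
wrist_force: [0.1, 0.5, 2.7]
width: 0.321
grip_force: 29.7
```

The opening of 0.32 × 85 mm ≈ 27 mm matches the head, so it is gripped. Next I'll lift it and carry it over the tube.

```bash
python3 -m jog '[{"dx":0,"dy":0,"dz":-10,"ax":0,"ay":0,"az":0},{"dx":0,"dy":0,"dz":-25,"ax":0,"ay":0,"az":0},{"dx":0,"dy":0,"dz":-25,"ax":0,"ay":0,"az":0},{"dx":0,"dy":0,"dz":-25,"ax":0,"ay":0,"az":0},{"dx":0,"dy":0,"dz":-20,"ax":0,"ay":0,"az":0},{"dx":3,"dy":-12,"dz":0,"ax":0,"ay":0,"az":0},{"dx":6,"dy":-25,"dz":0,"ax":0,"ay":0,"az":0},{"dx":6,"dy":-25,"dz":0,"ax":0,"ay":0,"az":0},{"dx":6,"dy":-25,"dz":0,"ax":0,"ay":0,"az":0},{"dx":6,"dy":-25,"dz":0,"ax":0,"ay":0,"az":0},{"dx":6,"dy":-25,"dz":0,"ax":0,"ay":0,"az":0},{"dx":3.5,"dy":-12.5,"dz":0,"ax":0,"ay":0,"az":0},{"dx":0,"dy":0,"dz":0,"ax":0,"ay":0,"az":0},{"dx":0,"dy":0,"dz":0,"ax":0,"ay":0,"az":0},{"dx":0,"dy":0,"dz":0,"ax":0,"ay":0,"az":0}]' - 35
python3 - <<'E'
from workcell import optics
import cv2
c=optics.read_camera('side'); cv2.imwrite('pics/over.png',cv2.resize(c['img'][230:384,150:350,::-1],None,fx=3.5,fy=3.5))
E
```

```text
time: 5.82
tool_pos: [0.5894, 0.3255, 0.1761]
tcp_rot: [3.14, -0.01, -0.002]
wrist_force: [0.1, -0.7, -0.2]
width: 0.316
grip_force: 34.7
```

View pics/over.png

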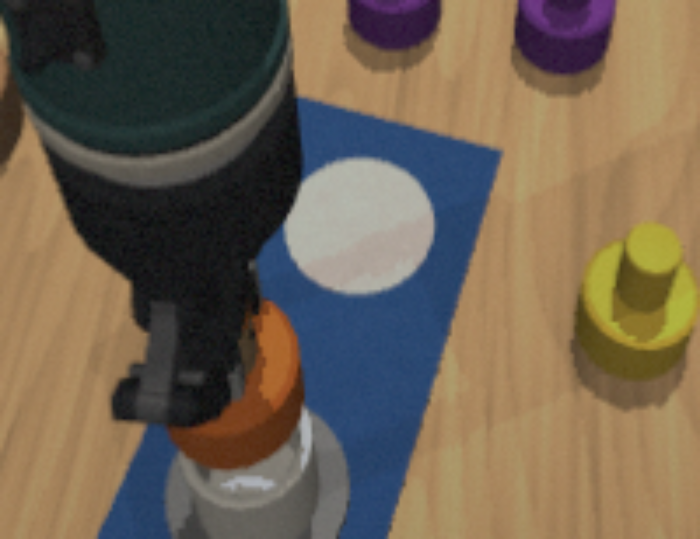

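The orange figure hangs upright over the tube mouth at about (240,430) in the crop. I'll lower it gently.

```bash
python3 -m jog '[{"dx":0,"dy":-1.3,"dz":10,"ax":0,"ay":0,"az":0},{"dx":0,"dy":0,"dz":10,"ax":0,"ay":0,"az":0},{"dx":0,"dy":0,"dz":8,"ax":0,"ay":0,"az":0},{"dx":0,"dy":0,"dz":0,"ax":0,"ay":0,"az":0},{"dx":0,"dy":0,"dz":1,"ax":0,"ay":0,"az":0},{"dx":0,"dy":0,"dz":1,"ax":0,"ay":0,"az":0},{"dx":0,"dy":0,"dz":1,"ax":0,"ay":0,"az":0},{"dx":0,"dy":0,"dz":1,"ax":0,"ay":0,"az":0},{"dx":0,"dy":0,"dz":1,"ax":0,"ay":0,"az":0},{"dx":0,"dy":0,"dz":0,"ax":0,"ay":0,"az":0}]'
```

```text
time: 6.7
tool_pos: [0.5901, 0.3278, 0.1441]
tcp_rot: [-3.142, 0.01, -0.0]
wrist_force: [0.1, 0.2, -0.7]
width: 0.314
grip_force: 34.7
```

```bash
for i in 1 2 3; do python3 -m jog '[{"dx":0,"dy":0,"dz":1,"ax":0,"ay":0,"az":0},{"dx":0,"dy":0,"dz":0.5,"ax":0,"ay":0,"az":0},{"dx":0,"dy":0,"dz":0,"ax":0,"ay":0,"az":0},{"dx":0,"dy":0,"dz":0,"ax":0,"ay":0,"az":0}]' | grep -E 'pos|wrist'; done
```

```text
tool_pos: [0.5901, 0.3278, 0.1425]
wrist_force: [0.4, 0.4, -1.0]
tool_pos: [0.5903, 0.328, 0.1422]
wrist_force: [-2.5, -0.3, 5.1]
tool_pos: [0.5904, 0.328, 0.1422]
wrist_force: [-4.9, -1.8, 11.0]
```

At 0.142 the figure stops on the rim with about 11 N upward, so it's the fat one and safe: green half. I'll hold briefly, lift and carry it.

```bash
python3 -m jog '[{"dx":0,"dy":0,"dz":0,"ax":0,"ay":0,"az":0},{"dx":0,"dy":0,"dz":0,"ax":0,"ay":0,"az":0},{"dx":0,"dy":0,"dz":-5,"ax":0,"ay":0,"az":0},{"dx":0,"dy":0,"dz":-20,"ax":0,"ay":0,"az":0},{"dx":0,"dy":0,"dz":-20,"ax":0,"ay":0,"az":0},{"dx":0,"dy":0,"dz":-18,"ax":0,"ay":0,"az":0},{"dx":0,"dy":10,"dz":0,"ax":0,"ay":0,"az":0},{"dx":0,"dy":20,"dz":0,"ax":0,"ay":0,"az":0},{"dx":-1,"dy":30,"dz":0,"ax":0,"ay":0,"az":0},{"dx":-1,"dy":30,"dz":0,"ax":0,"ay":0,"az":0},{"dx":-1,"dy":30,"dz":0,"ax":0,"ay":0,"az":0},{"dx":-1,"dy":30,"dz":0,"ax":0,"ay":0,"az":0},{"dx":-1,"dy":30,"dz":0,"ax":0,"ay":0,"az":0},{"dx":-1,"dy":30,"dz":0,"ax":0,"ay":0,"az":0},{"dx":-1,"dy":30,"dz":0,"ax":0,"ay":0,"az":0},{"dx":-1,"dy":30,"dz":0,"ax":0,"ay":0,"az":0},{"dx":-1,"dy":30,"dz":0,"ax":0,"ay":0,"az":0},{"dx":-1,"dy":30,"dz":0,"ax":0,"ay":0,"az":0},{"dx":-1,"dy":30,"dz":0,"ax":0,"ay":0,"az":0},{"dx":-1,"dy":30,"dz":0,"ax":0,"ay":0,"az":0}]' | grep -E 'time|pos|wid'
python3 -m jog '[{"dx":-1,"dy":30,"dz":0,"ax":0,"ay":0,"az":0},{"dx":-1,"dy":30,"dz":0,"ax":0,"ay":0,"az":0},{"dx":-1,"dy":30,"dz":0,"ax":0,"ay":0,"az":0},{"dx":-1,"dy":30,"dz":0,"ax":0,"ay":0,"az":0},{"dx":-1,"dy":30,"dz":0,"ax":0,"ay":0,"az":0},{"dx":-1,"dy":30,"dz":0,"ax":0,"ay":0,"az":0},{"dx":0,"dy":28,"dz":0,"ax":0,"ay":0,"az":0},{"dx":0,"dy":20,"dz":0,"ax":0,"ay":0,"az":0},{"dx":0,"dy":0,"dz":0,"ax":0,"ay":0,"az":0},{"dx":0,"dy":0,"dz":0,"ax":0,"ay":0,"az":0},{"dx":0,"dy":0,"dz":0,"ax":0,"ay":0,"az":0}]'
```

```text
time: 9.37
tool_pos: [0.5743, -0.0641, 0.2009]
width: 0.317
time: 10.28
tool_pos: [0.5672, -0.2896, 0.2011]
tcp_rot: [-3.14, 0.011, 0.003]
wrist_force: [0.2, -0.3, -1.0]
width: 0.317
grip_force: 34.8
```

```bash
python3 -m jog '[{"dx":2,"dy":0,"dz":20,"ax":0,"ay":0,"az":0},{"dx":2,"dy":0,"dz":22,"ax":0,"ay":0,"az":0},{"dx":0,"dy":0,"dz":22,"ax":0,"ay":0,"az":0},{"dx":0,"dy":0,"dz":22,"ax":0,"ay":0,"az":0},{"dx":0,"dy":0,"dz":20,"ax":0,"ay":0,"az":0},{"dx":0,"dy":0,"dz":12,"ax":0,"ay":0,"az":0},{"dx":0,"dy":0,"dz":0,"ax":0,"ay":0,"az":0},{"dx":0,"dy":0,"dz":1,"ax":0,"ay":0,"az":0},{"dx":0,"dy":0,"dz":1,"ax":0,"ay":0,"az":0},{"dx":0,"dy":0,"dz":1,"ax":0,"ay":0,"az":0},{"dx":0,"dy":0,"dz":1,"ax":0,"ay":0,"az":0},{"dx":0,"dy":0,"dz":1,"ax":0,"ay":0,"az":0},{"dx":0,"dy":0,"dz":0,"ax":0,"ay":0,"az":0}]' | grep -E 'pos|wri'
for i in 1 2; do python3 -m jog '[{"dx":0,"dy":0,"dz":1,"ax":0,"ay":0,"az":0},{"dx":0,"dy":0,"dz":0,"ax":0,"ay":0,"az":0}]' | grep -E 'pos|wrist'; done
```

```text
tool_pos: [0.5724, -0.2903, 0.0801]
wrist_force: [0.4, 0.1, -0.2]
tool_pos: [0.5721, -0.2902, 0.0785]
wrist_force: [0.5, -0.3, -0.4]
tool_pos: [0.572, -0.2901, 0.0773]
wrist_force: [-0.8, -0.1, 0.1]
```

```bash
python3 -m jog '[{"dx":0,"dy":0,"dz":0.5,"ax":0,"ay":0,"az":0},{"dx":0,"dy":0,"dz":0,"ax":0,"ay":0,"az":0}]' | grep -E 'pos|wri'
python3 -m jog '[{"dx":0,"dy":0,"dz":0,"ax":0,"ay":0,"az":0},{"dx":0,"dy":0,"dz":0,"ax":0,"ay":0,"az":0},{"dx":0,"dy":0,"dz":0,"ax":0,"ay":0,"az":0},{"dx":0,"dy":0,"dz":0,"ax":0,"ay":0,"az":0},{"dx":0,"dy":0,"dz":0,"ax":0,"ay":0,"az":0},{"dx":0,"dy":0,"dz":0,"ax":0,"ay":0,"az":0},{"dx":0,"dy":0,"dz":0,"ax":0,"ay":0,"az":0},{"dx":0,"dy":0,"dz":0,"ax":0,"ay":0,"az":0},{"dx":0,"dy":0,"dz":-5,"ax":0,"ay":0,"az":0},{"dx":0,"dy":0,"dz":-20,"ax":0,"ay":0,"az":0},{"dx":0,"dy":0,"dz":-30,"ax":0,"ay":0,"az":0},{"dx":0,"dy":0,"dz":-30,"ax":0,"ay":0,"az":0},{"dx":0,"dy":0,"dz":-30,"ax":0,"ay":0,"az":0},{"dx":0,"dy":0,"dz":-30,"ax":0,"ay":0,"az":0},{"dx":0,"dy":0,"dz":0,"ax":0,"ay":0,"az":0},{"dx":0,"dy":0,"dz":0,"ax":0,"ay":0,"az":0}]' 1
python3 - <<'E'
from workcell import optics
import cv2
c=optics.read_camera('side'); cv2.imwrite('pics/end.png',cv2.resize(c['img'][60:384,90:410,::-1],None,fx=1.8,fy=1.8))
E
```

```text
tool_pos: [0.5722, -0.2901, 0.0772]
wrist_force: [-1.8, 0.5, 0.8]
time: 13.2
tool_pos: [0.5738, -0.291, 0.2258]
tcp_rot: [3.138, -0.01, 0.009]
wrist_force: [-0.4, 1.0, 0.2]
width: 1.001
grip_force: 0.0
```

View pics/end.png

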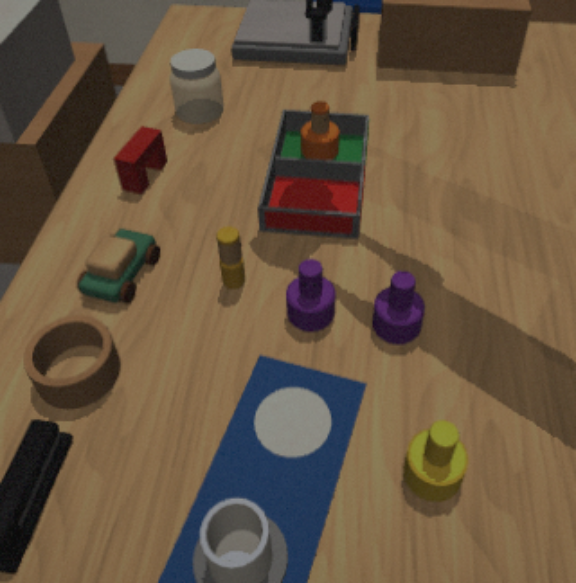

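The orange figure stands upright in the green half at about (320,130). Everything else looks unmoved and the gripper is clear, so I'm handing in.

```bash
python3 -c "
from workcell import bot
print(bot.finish_job())"
```

```text
the job is handed in; nothing more can be done
None
```

The orange figure stopped on the tube's rim (about 11 N), so it is safe: it stands upright in the green half, the other figure was left alone, and the job is handed in at about 13 s; no verdict came back.

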